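# Tidy the hobby-room desk: remotes, power adapters and storage tub

### The job

Tidy the desk by kind: lay both remote controls in the shallow wooden tray and both power adapters in the cardboard bin, each flat on the floor of its container, the same side up as it lies now, none on top of another. Stack the loose lidded tub upright on its twin, with all four feet down in the corner recesses of the lid below. Leave the mug and the jar standing where they are.

Things in the scene. Friction and masses are not known exactly. Their poses are not given: they have to be found in the camera images.
- remote_long: the longer black remote control, a slab 140 x 38 x 22 mm (along its x, y, z) with grey buttons on its upper face. 100 g. Lies loose on the desk, buttons up. Origin: centre of its underside; z up.
- remote_short: the shorter black remote control, a slab 105 x 36 x 22 mm (along its x, y, z) with grey buttons on its upper face. 100 g. Lies loose on the desk, buttons up. Origin: centre of its underside; z up.
- adapter_a: white plug-in USB power adapter without cable: block 46 x 36 x 34 mm (x, y, z) with two steel pins, 5 mm thick, 16 mm long, 19 mm apart, sticking out level from its +x face 17 mm above its underside. 70 g, loose on the desk at any yaw. The two adapters are identical. Origin: centre of the block's underside; z up.
- adapter_b: white plug-in USB power adapter without cable: block 46 x 36 x 34 mm (x, y, z) with two steel pins, 5 mm thick, 16 mm long, 19 mm apart, sticking out level from its +x face 17 mm above its underside. 70 g, loose on the desk at any yaw. The two adapters are identical. Origin: centre of the block's underside; z up.
- tub: loose lidded tub, 300 g, directly on the desk. Grey body 94 x 55 mm; white lid 100 x 60 mm (x, y), upright sides, heights 44 to 56 mm. Four round feet, 9 mm across, 6 mm high, at x = +-37.5, y = +-17.5 mm; above them in the lid's top four dark-floored square recesses 15 x 15 x 5 mm. Origin: centre of its underside, at the bottoms of the feet; z up.
- tray: the shallow wooden tray for remotes, open on top, outside 166 x 161 x 13 mm (x, y, z), walls and floor 3 mm thick; fixed to the desk. Room for both remotes side by side along its x, one at about y = +36 mm, one at y = -36 mm. Origin: centre of its underside; z up.
- bin: the cardboard bin for power adapters, open on top, outside 158 x 108 x 24 mm (x, y, z), walls and floor 3 mm thick; fixed to the desk. Room for both adapters with their pins along its y, one at about x = +36 mm, one at x = -36 mm. Origin: centre of its underside; z up.
- tub_base: the loose tub's twin, same shape and size, fixed on a thin brown wooden board (140 x 100 x 4 mm) that shows all round it. Lid top 60 mm above the desk; recesses 15 x 15 x 5 mm at x = +-37.5, y = +-17.5 mm. Once stacked, the upper tub's origin is 55 mm above this one's; either way round fits. Fixed. Origin: centre of the board's underside; z up.
- mug: a white ceramic mug, bystander, 76 mm across and 85 mm high, loose, beside the work. Origin: centre of its underside.
- jar: an amber glass jar with a cap, bystander, 60 mm across and 75 mm high, loose, beside the work. Origin: centre of its underside.
There are look-alikes about, which are no part of the job. Of the things like the tray, leave any that is yellow; of the rest the larger one is meant.

How it is judged:
By the outcome, as a careful person would: the job done as asked, in the order asked, and still so for the second after the job is handed in, with the robot touching nothing.
It also fails if it takes over 131 s, if anything falls off the work surface, if the arm or the gripper's body presses on something with over 40 N, if the wrist force passes 120 N, or if a joint passes its speed limit or range.

### The arm

A 6-joint arm with a two-finger parallel gripper is mounted at the origin on the work surface. World frame = base frame: x ahead of the robot, y to its left, z up, the work surface at z = 0. Lengths are in m, angles in rad, forces in N, time in s.
With the tool pointing down it reaches from about 0.275 to 0.975 m from the base axis. Payload 8.4 kg.
Tool frame: the origin (TCP) lies at the very end of the fingers, on their centre line; the grasp point (between the pads) lies 19 mm behind it; z points along the fingers, y is the line along which they close (so a half turn about z gives the same grasp; the last joint's range is limited). The gripper opens to 92 mm and grips with 3 to 60 N. Pads are 20 mm wide; open, the fingers measure 128 mm over their backs; the gripper's body (75 mm by 189 mm) begins 69 mm behind the grasp point.
Start: joints at [1.319, 0.353, 1.633, -0, 1.155, -0.002], TCP at [0.155, 0.606, 0.215] pointing down, gripper open.
Joint ranges: [-2.63, 2.63], [-0.92, 2.1], [0.06, 2.66], [-1.3, 4.44], [0, 2.69], [-3.02, 3.02]. Speed limits (rad/s): [2.22, 2.22, 2.79, 3.14, 3.14, 3.14].

### API

Orientations are given as a 3x3 rotation matrix whose columns are the frame's x, y, z axes.
In Python, from workcell import bot gives the robot as it stands.
- The arm moves only by the shell command python3 -m handwheel 'ROWS'. ROWS is JSON, a list of rows, each an object with "travel": the shift along the tool's x, y, z in mm, a list of three; "rot": the turn, a rotation vector about the tool's x, y, z in degrees, a list of three; "gripper": the opening, from -1 (shut) to 1 (fully open). In form: [{"travel": [tx, ty, tz], "rot": [wx, wy, wz], "gripper": gripper}, ...]. A call has 1 to 12 rows; each row is the pose to reach, as a shift and turn from the pose commanded when the call began, along the tool's axes at that moment; what a row does not reach only later rows make up. A row lasts 1/8 s, in which the tool goes at most 62.5 mm and 10.7 degrees, less where a joint would pass 70% of its speed; a pose out of reach is approached as far as the arm can. A call with a gripper value outside its range is refused whole. The fingers move at their own pace and stop on an object; the grip force is fixed at half the most. Time passes only in rows, so rows that repeat a pose let the fingers close. It gives the time, the measured TCP pose, the force, the opening and the grip force at its end, in the units of the state.
- bot.get_state(): the state, without advancing time (a new reading comes with each control period).
- bot.capture(name): name is "scene" or "top" or "wrist"; returns (picture, depth): 420x560x3 uint8, blue, green, red; 420x560 float32, m along the optical axis (not along the pixel's ray), 0 where there is no reading.
- bot.calibration(name): a dict with "fovy" (degrees; the focal length in pixels is half the picture's height over the tangent of half this angle, whatever the lens; pixels are square), "cx", "cy" (the principal point, pixels), "D" ([k1, k2, p1, p2, k3] as OpenCV has them; the pictures are not rectified), "cam_to_world" (4x4, takes a point from camera to world coordinates); the wrist camera has in their place "hand_eye" (4x4, takes a point from camera to tool coordinates, whose origin is the TCP and whose axes are the flange's). Camera axes: x right, y up, looking along -z (the intrinsics and any distortion apply to the point x, -y, -z); pixel columns grow to the right and rows downward; lengths in m; the calibration is good to about 2 mm. A picture is of the moment at which its call begins: read the wrist's pose just before it. calibration takes no time and is no camera call.
- bot.finish_job(): hands the job in; it is judged then, once.
The state is a dict: "t": time; "joint_positions": joint angles; "dq": joint speeds; "joint_efforts": joint torques, N m; "tcp_pos": TCP position; "orientation": TCP orientation; "wrist_force": force on the tool from outside, world axes, zero at the start; "ft_torque": the same for the moment, N m; "grip_width": opening from 0.0 (shut) to 1.0 (fully open); "finger_force": force on a finger pad.
Only numpy, scipy, OpenCV 4.12 (cv2) and the standard library are available. Lean on these libraries where they do the work, as an engineer would, in place of code of your own. Each camera call takes 0.05 s, during which the arm holds its last target. There are 200 camera calls.

## Working session

There is one attempt and no reset: what is moved stays moved. The work goes in short steps, Python scripts to look and compute and a shell command to move; the robot and the scene stay as the last step left them, time stands still between calls to the robot, and variables do not carry over. Pictures are saved under pics/ and viewed, at most 16 in all, crops included, and the job is handed in when it is done.

```bash
mkdir -p pics; cat > h.py <<'E'
import numpy as np, cv2
from workcell import bot
def K(c,h=420):
    f=h/2/np.tan(np.radians(c['fovy'])/2); return np.array([[f,0,c['cx']],[0,f,c['cy']],[0,0,1.]])
def camT(name,st=None):
    c=bot.calibration(name)
    if name!='wrist': return c,np.array(c['cam_to_world'])
    T=np.eye(4);T[:3,:3]=np.array(st['orientation']);T[:3,3]=st['tcp_pos']
    return c,T@np.array(c['hand_eye'])
def rays(name,px,st=None):
    c,T=camT(name,st)
    u=cv2.undistortPoints(np.float64(px).reshape(-1,1,2),K(c),np.array(c['D'],float)).reshape(-1,2)
    d=np.c_[u[:,0],-u[:,1],-np.ones(len(u))]
    return T[:3,3],d@T[:3,:3].T
def onplane(name,px,z,st=None):
    o,d=rays(name,px,st); return o+d*((z-o[2])/d[:,2])[:,None]
def project(name,P,st=None):
    c,T=camT(name,st); p=(np.float64(P).reshape(-1,3)-T[:3,3])@T[:3,:3]
    p=p*[1,-1,-1]
    return cv2.projectPoints(p.reshape(-1,1,3),np.zeros(3),np.zeros(3),K(c),np.array(c['D'],float))[0].reshape(-1,2)
def snap(name,f):
    st=bot.get_state(); im,d=bot.capture(name); cv2.imwrite(f'pics/{f}.png',im); np.savez(f'pics/{f}.npz',d=d,R=st['orientation'],p=st['tcp_pos'])
    return st,im,d
def load(f):
    z=np.load(f'pics/{f}.npz'); return dict(orientation=z['R'],tcp_pos=z['p']),cv2.imread(f'pics/{f}.png'),z['d']
E
python3 - <<'E'
from h import *
s=bot.get_state();print(s)
for n in('scene','top','wrist'):
    c=bot.calibration(n);print(n,{k:np.round(v,3).tolist() for k,v in c.items()})
snap('top','top0');snap('scene','scene0')
E
```

```text
{'t': 0.0, 'joint_positions': array([ 1.31863784e+00,  3.53635158e-01,  1.63415295e+00,  2.48733492e-05,
        1.15518183e+00, -2.39634454e-03]), 'dq': array([-0.00141118, -0.00022721, -0.000604  , -0.00155913,  0.00031073,
        0.00083737]), 'joint_efforts': array([-1.68351791e-03, -5.93834782e+01, -3.34212577e+01,  6.95773121e-02,
        2.33780465e-02, -1.08456773e-04]), 'tcp_pos': array([0.15434771, 0.60512219, 0.21386375]), 'orientation': array([[-9.68968751e-01,  2.47182979e-01, -3.65660041e-04],
       [ 2.47183248e-01,  9.68967842e-01, -1.32804641e-03],
       [ 2.60423542e-05, -1.37722050e-03, -9.99999051e-01]]), 'wrist_force': array([ 1.23789164, -0.88185932,  0.36097117]), 'ft_torque': array([ 0.03739789, -0.01723175,  0.03936658]), 'finger_force': 0.0, 'grip_width': 1.0004024266121996}
scene {'fovy': 55.147, 'cx': 280.949, 'cy': 216.859, 'D': [-0.057, 0.0, 0.0, 0.0, 0.0], 'cam_to_world': [[-0.144, -0.792, 0.594, 1.164], [0.99, -0.11, 0.094, 0.018], [-0.009, 0.601, 0.799, 0.898], [0.0, 0.0, 0.0, 1.0]]}
top {'fovy': 44.069, 'cx': 272.649, 'cy': 206.345, 'D': [-0.054, 0.0, 0.0, 0.0, 0.0], 'cam_to_world': [[-0.016, 0.984, -0.177, 0.302], [-1.0, -0.015, 0.006, -0.087], [0.003, 0.177, 0.984, 1.374], [0.0, 0.0, 0.0, 1.0]]}
wrist {'fovy': 65.714, 'cx': 276.609, 'cy': 211.385, 'D': [-0.022, 0.0, 0.0, 0.0, 0.0], 'hand_eye': [[0.0, 0.955, 0.295, 0.084], [1.0, -0.0, 0.0, 0.001], [0.0, 0.295, -0.955, -0.171], [0.0, 0.0, 0.0, 1.0]]}
```

View pics/top0.png

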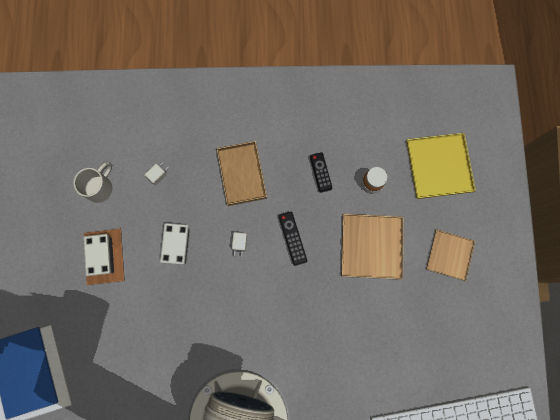

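View pics/scene0.png

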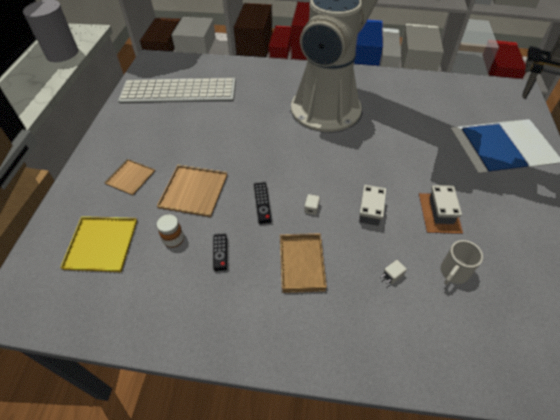

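Tray candidates in the top picture:
- Yellow one at (440,165): excluded by its colour.
- Wooden one at (372,246): the larger of the other two, so this is the tray.
- Wooden one at (450,254): the smaller, so not meant.

The cardboard bin is at (241,173). The loose tub is at (174,244) directly on the desk, and its twin is at (97,255) on the brown board. The remotes are at (292,238) long and (320,172) short, and the adapters at (238,242) and (156,173). Next I'll confirm this in a crop and get rough poses.

```bash
python3 - <<'E'
from h import *
st,im,d=load('top0')
cv2.imwrite('pics/crop0.png',cv2.resize(im[125:290,70:480],None,fx=1.95,fy=1.95,interpolation=cv2.INTER_CUBIC))
hsv=cv2.cvtColor(im,cv2.COLOR_BGR2HSV);H,S,V=cv2.split(hsv)
white=((V>150)&(S<60)).astype(np.uint8); black=((V<60)).astype(np.uint8); wood=((S>70)&(V>70)).astype(np.uint8)
def rep(n,m,box,z):
    x0,y0,x1,y1=box; mm=np.zeros_like(m); mm[y0:y1,x0:x1]=m[y0:y1,x0:x1]
    mm=cv2.morphologyEx(mm,cv2.MORPH_CLOSE,np.ones((5,5),np.uint8))
    cs,_=cv2.findContours(mm,0,2); c=max(cs,key=cv2.contourArea)
    P=onplane('top',c.reshape(-1,2),z)
    r=cv2.minAreaRect(np.float32(P[:,:2]*1000)); b=cv2.boxPoints(r)
    e=[b[1]-b[0],b[2]-b[1]]; l=max(e,key=np.linalg.norm)
    print(n,np.round(r[0]),'size',np.round(sorted(r[1])),'long-axis yaw',round(np.degrees(np.arctan2(l[1],l[0]))%180,1))
rep('long',black,(270,205,312,270),.022);rep('short',black,(300,145,340,197),.022)
rep('tray',wood,(335,205,410,287),.010);rep('bin',wood,(210,135,275,212),.022)
rep('adA',white,(225,225,255,252),.034);rep('adB',white,(140,160,168,190),.034)
rep('tub',white,(155,215,195,270),.056);rep('base',white,(78,230,113,280),.060)
rep('mug',white,(70,160,106,205),.085);rep('jar',white,(355,160,395,195),.075)
E
```

```text
long [ 460. -145.] size [ 40. 140.] long-axis yaw 15.9
short [ 637. -225.] size [ 39. 107.] long-axis yaw 12.2
tray [ 437. -356.] size [161. 167.] long-axis yaw 176.7
bin [637. -13.] size [108. 162.] long-axis yaw 10.1
adA [452.  -6.] size [34. 42.] long-axis yaw 179.1
adB [643. 214.] size [33. 56.] long-axis yaw 135.9
tub [446. 159.] size [ 59. 100.] long-axis yaw 174.3
base [420. 356.] size [ 60. 101.] long-axis yaw 5.7
mug [611. 373.] size [80. 83.] long-axis yaw 2.5
jar [ 609. -365.] size [50. 50.] long-axis yaw 61.6
```

View pics/crop0.png

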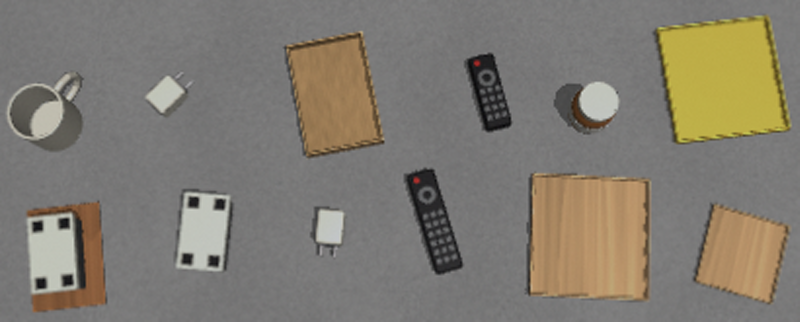

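The crop confirms it: tray at crop (589,236) is the larger plain wooden one, with the yellow one at (724,78) and the small one at (742,252) left alone. The base sits on its board at (65,250), the loose tub is at (203,230), the pins of adapter A point down (-x) and those of B up-right. Now I'll go above the long remote.

```bash
cat > nav.py <<'E'
import sys
from h import *
from scipy.spatial.transform import Rotation as Ro
# nav x y z yaw(of tool x, deg), world mm -> travel & rot for the handwheel
def nav(x,y,z,yaw):
    s=bot.get_state();R=np.array(s['orientation']);a=np.radians(yaw)
    Rt=np.array([[np.cos(a),np.sin(a),0],[np.sin(a),-np.cos(a),0],[0,0,-1]])
    t=R.T@(np.array([x,y,z])-np.array(s['tcp_pos'])*1000)
    w=Ro.from_matrix(R.T@Rt).as_rotvec(degrees=True)
    print('travel',np.round(t,1),'rot',np.round(w,1),'| tcp',np.round(np.array(s['tcp_pos'])*1000,1),'yaw',round(np.degrees(np.arctan2(R[1,0],R[0,0])),1),'t',round(s['t'],2),'w',round(s['grip_width']*92,1),'F',np.round(s['wrist_force'],1),'q',np.round(s['joint_positions'],2))
if __name__=='__main__': nav(*map(float,sys.argv[1:]))
E
python3 nav.py 460 -145 120 15.9
```

```text
travel [-481.6 -651.2   94.8] rot [-0.000e+00  1.000e-01  1.498e+02] | tcp [154.4 605.2 213.9] yaw 165.7 t 0.1 w 92.3 F [0.9 0.1 0.5] q [ 1.32  0.35  1.63 -0.    1.16 -0.  ]
```

```bash
python3 -m handwheel '[{"travel":[-482,-651,0],"rot":[0,0,150],"gripper":1},{"travel":[-482,-651,0],"rot":[0,0,150],"gripper":1},{"travel":[-482,-651,0],"rot":[0,0,150],"gripper":1},{"travel":[-482,-651,0],"rot":[0,0,150],"gripper":1},{"travel":[-482,-651,95],"rot":[0,0,150],"gripper":1},{"travel":[-482,-651,95],"rot":[0,0,150],"gripper":1},{"travel":[-482,-651,95],"rot":[0,0,150],"gripper":1},{"travel":[-482,-651,95],"rot":[0,0,150],"gripper":1},{"travel":[-482,-651,95],"rot":[0,0,150],"gripper":1},{"travel":[-482,-651,95],"rot":[0,0,150],"gripper":1},{"travel":[-482,-651,95],"rot":[0,0,150],"gripper":1},{"travel":[-482,-651,95],"rot":[0,0,150],"gripper":1}]'; python3 nav.py 460 -145 120 15.9
```

```text
t: 1.6
tcp_pos: [0.4357, -0.0844, 0.1306]
orientation: [[0.805, 0.593, 0.0], [0.593, -0.805, 0.0], [0.0, 0.0, -1.0]]
wrist_force: [1.4, 0.9, -0.0]
grip_width: 1.004
finger_force: 0.0
travel [-16.4  63.2  10.7] rot [ 0.  -0.  20.5] | tcp [435.7 -84.4 130.6] yaw 36.4 t 1.6 w 92.4 F [ 1.4  0.9 -0. ] q [-0.19  0.18  2.09  0.    0.87  0.74]
```

```bash
python3 -m handwheel '[{"travel":[-16,63,10],"rot":[0,0,20.5],"gripper":1},{"travel":[-16,63,10],"rot":[0,0,20.5],"gripper":1},{"travel":[-16,63,10],"rot":[0,0,20.5],"gripper":1},{"travel":[-16,63,10],"rot":[0,0,20.5],"gripper":1}]'>/dev/null; cat > meas.py <<'E'
from h import *
# largest contour of a mask in a box -> min-area rectangle on plane z (m)
def rect(name,m,z,st=None,box=None,hull=False,k=5,show=None):
    m=m.astype(np.uint8)
    if box: mm=np.zeros_like(m);x0,y0,x1,y1=box;mm[y0:y1,x0:x1]=m[y0:y1,x0:x1];m=mm
    m=cv2.morphologyEx(m,cv2.MORPH_CLOSE,np.ones((k,k),np.uint8))
    c=max(cv2.findContours(m,0,2)[0],key=cv2.contourArea)
    P=onplane(name,c.reshape(-1,2),z,st)
    r=cv2.minAreaRect(np.float32(P[:,:2]*1000));b=cv2.boxPoints(r);e=[b[1]-b[0],b[2]-b[1]];l=max(e,key=np.linalg.norm)
    print('px',c.reshape(-1,2).mean(0).round(),'centre',np.round(r[0],1),'size',np.round(sorted(r[1]),1),'yaw',round(np.degrees(np.arctan2(l[1],l[0]))%180,1))
    return c
E
python3 - <<'E'
from meas import *
st,im,d=snap('wrist','w1')
print(np.round(project('wrist',[[.460,-.145,.022]],st)))
V=im.max(2); rect('wrist',V<70,.022,st,k=9,box=(200,0,360,420))
import nav; nav.nav(460,-145,15,15.9)
E
```

```text
[[281. 213.]]
px [286. 193.] centre [ 462.5 -145.4] size [ 37.7 138.6] yaw 16.1
travel [ -0.9   3.4 106. ] rot [-0.   0.   0.6] | tcp [ 459.9 -141.5  121. ] yaw 16.5 t 2.15 w 91.8 F [ 0.3  0.  -0.4] q [-0.3   0.25  2.02  0.    0.87  0.98]
```

View pics/w1.png

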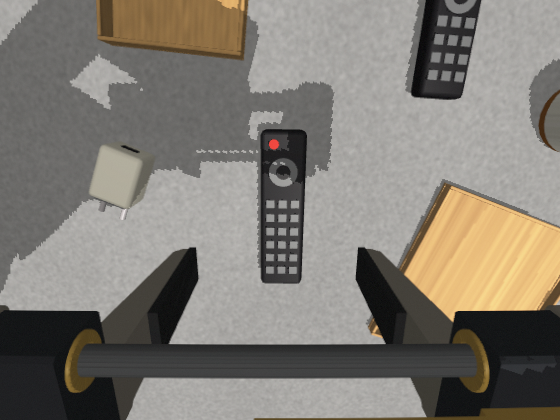

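The long remote shows at (284,205), between the fingers, and the measurement agrees with the top view. Next is the grasp.

```bash
python3 -m handwheel '[{"travel":[1.5,4.5,60],"rot":[0,0,0.5],"gripper":1},{"travel":[1.5,4.5,105],"rot":[0,0,0.5],"gripper":1},{"travel":[1.5,4.5,115],"rot":[0,0,0.5],"gripper":1},{"travel":[1.5,4.5,115],"rot":[0,0,0.5],"gripper":1},{"travel":[1.5,4.5,115],"rot":[0,0,0.5],"gripper":-1},{"travel":[1.5,4.5,115],"rot":[0,0,0.5],"gripper":-1},{"travel":[1.5,4.5,115],"rot":[0,0,0.5],"gripper":-1},{"travel":[1.5,4.5,115],"rot":[0,0,0.5],"gripper":-1},{"travel":[1.5,4.5,115],"rot":[0,0,0.5],"gripper":-1}]'; python3 -m handwheel '[{"travel":[0,0,-50],"rot":[0,0,0],"gripper":-1},{"travel":[0,0,-50],"rot":[0,0,0],"gripper":-1}]'; python3 nav.py 437 -356 60 -3.3
```

```text
t: 3.28
tcp_pos: [0.4629, -0.1462, 0.0061]
orientation: [[0.962, 0.272, 0.0], [0.272, -0.962, -0.0], [0.0, 0.0, -1.0]]
wrist_force: [0.3, -0.4, 1.1]
grip_width: 0.479
finger_force: 0.0
t: 3.52
tcp_pos: [0.465, -0.1469, 0.0584]
orientation: [[0.962, 0.272, 0.005], [0.272, -0.962, -0.002], [0.004, 0.003, -1.0]]
wrist_force: [0.6, -0.3, -0.3]
grip_width: 0.26
finger_force: 0.0
travel [-83.8 193.6  -1.4] rot [ 0.1 -0.3 19.1] | tcp [ 465.  -146.9   58.4] yaw 15.8 t 3.52 w 23.9 F [ 0.6 -0.3 -0.3] q [-0.31  0.36  2.05 -0.    0.72  0.99]
```

The fingers close at about 80 mm/s, so I lifted before they had closed. I'll reopen and check the remote.

```bash
python3 -m handwheel '[{"travel":[0,0,-20],"rot":[0,0,0],"gripper":1},{"travel":[0,0,-20],"rot":[0,0,0],"gripper":1},{"travel":[0,0,-20],"rot":[0,0,0],"gripper":1},{"travel":[0,0,-20],"rot":[0,0,0],"gripper":1},{"travel":[0,0,-20],"rot":[0,0,0],"gripper":1},{"travel":[0,0,-20],"rot":[0,0,0],"gripper":0.8}]'>/dev/null; python3 - <<'E'
from meas import *
st,im,d=snap('wrist','w2')
V=im.max(2); rect('wrist',V<70,.022,st,k=9,box=(215,0,345,420))
import nav; nav.nav(462.5,-145.4,6,16.1)
E
```

```text
px [276. 215.] centre [ 462.4 -145.2] size [ 37.4 138.2] yaw 15.8
travel [-0.  -0.8 69.8] rot [-0.   0.  -0.3] | tcp [ 462.8 -146.2   75.8] yaw 15.8 t 4.33 w 82.6 F [-0.6 -0.2 -0.5] q [-0.31  0.33  2.04 -0.    0.77  0.99]
```

```bash
python3 -m handwheel '[{"travel":[0,0,50],"rot":[0,0,0],"gripper":0.3},{"travel":[0,-1,70],"rot":[0,0,0],"gripper":0.3},{"travel":[0,-1,70],"rot":[0,0,0],"gripper":-1},{"travel":[0,-1,70],"rot":[0,0,0],"gripper":-1},{"travel":[0,-1,70],"rot":[0,0,0],"gripper":-1},{"travel":[0,-1,70],"rot":[0,0,0],"gripper":-1},{"travel":[0,-1,70],"rot":[0,0,0],"gripper":-1},{"travel":[0,-1,70],"rot":[0,0,0],"gripper":-1},{"travel":[0,-1,70],"rot":[0,0,0],"gripper":-1},{"travel":[0,-1,70],"rot":[0,0,0],"gripper":-1}]'; python3 nav.py 437 -356 60 -3.3
```

```text
t: 5.58
tcp_pos: [0.4635, -0.1455, 0.007]
orientation: [[0.962, 0.272, 0.002], [0.272, -0.962, -0.001], [0.002, 0.001, -1.0]]
wrist_force: [-0.8, -0.0, 7.2]
grip_width: 0.411
finger_force: 30.0
travel [-82.6 195.4 -53. ] rot [ 0.  -0.1 19.1] | tcp [ 463.5 -145.5    7. ] yaw 15.8 t 5.58 w 37.9 F [-0.8 -0.   7.2] q [-0.31  0.45  2.08 -0.    0.61  0.99]
```

```bash
python3 nav.py 439 -322 90 -3.3; python3 -m handwheel '[{"travel":[0,0,-55],"rot":[0,0,0],"gripper":-1},{"travel":[-20,40,-84],"rot":[0,0,8],"gripper":-1},{"travel":[-70,160,-84],"rot":[0,0,19],"gripper":-1},{"travel":[-71,163,-84],"rot":[0,0,19],"gripper":-1},{"travel":[-71,163,-84],"rot":[0,0,19],"gripper":-1},{"travel":[-71,163,-84],"rot":[0,0,19],"gripper":-1}]'; python3 - <<'E'
from meas import *
st,im,d=snap('wrist','w3')
hsv=cv2.cvtColor(im,cv2.COLOR_BGR2HSV)
import nav; nav.nav(439,-322,9,-3.3)
print(project('wrist',[[.437,-.356,0.013]],st).round(), rect('wrist',(hsv[...,1]>70)&(hsv[...,2]>60),.013,st).shape)
E
```

```text
travel [-71.4 163.3 -83. ] rot [ 0.  -0.1 19.1] | tcp [ 463.5 -145.5    7. ] yaw 15.8 t 5.58 w 37.9 F [-0.8 -0.   7.2] q [-0.31  0.45  2.08 -0.    0.61  0.99]
t: 6.32
tcp_pos: [0.4381, -0.3215, 0.0899]
orientation: [[0.998, -0.058, -0.0], [-0.058, -0.998, 0.001], [-0.0, -0.0, -1.0]]
wrist_force: [-0.7, 0.5, -0.7]
grip_width: 0.414
finger_force: 30.0
travel [ 0.9  1.4 80.8] rot [-0.   0.   0.1] | tcp [ 438.2 -320.6   89.8] yaw -3.2 t 6.38 w 37.5 F [-1.4  0.  -0.2] q [-0.63  0.38  1.91  0.    0.85  0.99]
px [342. 222.] centre [ 437.1 -356.5] size [160.8 165.8] yaw 176.2
[[321. 220.]] (170, 1, 2)
```

View pics/w3.png

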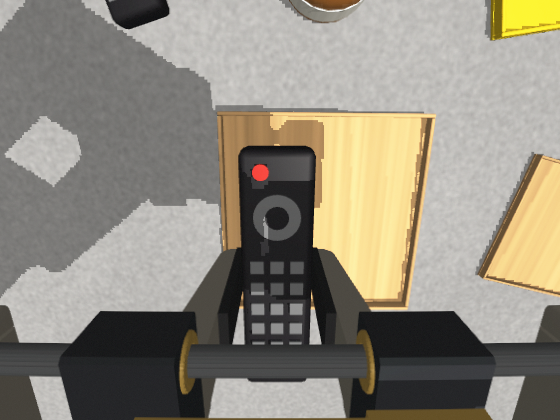

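The remote hangs over the left part of the large tray (edges at x 218-432, y 113-305 in the picture). I'll lower it, release it, then go on to the short remote.

```bash
python3 -m handwheel '[{"travel":[1,1.5,50],"rot":[0,0,0.5],"gripper":-1},{"travel":[1,1.5,75],"rot":[0,0,0.5],"gripper":-1},{"travel":[1,1.5,79.5],"rot":[0,0,0.5],"gripper":-1},{"travel":[1,1.5,79.5],"rot":[0,0,0.5],"gripper":-1},{"travel":[1,1.5,79.5],"rot":[0,0,0.5],"gripper":-0.02},{"travel":[1,1.5,79.5],"rot":[0,0,0.5],"gripper":-0.02},{"travel":[1,1.5,79.5],"rot":[0,0,0.5],"gripper":-0.02},{"travel":[1,1.5,40],"rot":[0,0,0.5],"gripper":-0.02},{"travel":[1,1.5,0],"rot":[0,0,0.5],"gripper":0.5},{"travel":[1,1.5,-10],"rot":[0,0,0.5],"gripper":0.5}]'; python3 nav.py 637 -225 90 12.2
```

```text
t: 7.62
tcp_pos: [0.4407, -0.3239, 0.1023]
orientation: [[0.998, -0.065, 0.003], [-0.065, -0.998, -0.002], [0.003, 0.002, -1.0]]
wrist_force: [0.5, -0.2, -0.3]
grip_width: 0.687
finger_force: 0.0
travel [ 189.4 -111.5   12.7] rot [  0.2  -0.2 -15.9] | tcp [ 440.7 -323.9  102.3] yaw -3.7 t 7.62 w 63.2 F [ 0.5 -0.2 -0.3] q [-0.64  0.37  1.9   0.    0.87  1.  ]
```

```bash
python3 -m handwheel '[{"travel":[189,-111,10],"rot":[0,0,-16],"gripper":0.5},{"travel":[189,-111,10],"rot":[0,0,-16],"gripper":0.5},{"travel":[189,-111,10],"rot":[0,0,-16],"gripper":0.5},{"travel":[189,-111,10],"rot":[0,0,-16],"gripper":0.5},{"travel":[189,-111,10],"rot":[0,0,-16],"gripper":0.5},{"travel":[189,-111,10],"rot":[0,0,-16],"gripper":0.5}]'>/dev/null; python3 - <<'E'
from meas import *
st,im,d=snap('wrist','w4')
V=im.max(2); print(project('wrist',[[.637,-.225,0.022]],st).round());rect('wrist',V<70,.022,st,k=9,box=(215,0,345,420))
import nav; nav.nav(637,-225,6,12.2)
E
```

```text
[[279. 221.]]
px [275. 201.] centre [ 641.2 -225.6] size [ 35.3 104.3] yaw 13.1
travel [ 3.2  0.9 83.3] rot [-0.   0.1  0. ] | tcp [ 633.8 -224.9   89.3] yaw 12.2 t 8.43 w 69.1 F [ 0.6 -1.7  0.2] q [-0.34  0.55  1.62 -0.    0.97  1.01]
```

```bash
python3 -m handwheel '[{"travel":[7,2,55],"rot":[0,0,-1],"gripper":0.3},{"travel":[7,2,80],"rot":[0,0,-1],"gripper":0.3},{"travel":[7,2,83],"rot":[0,0,-1],"gripper":0.3},{"travel":[7,2,83],"rot":[0,0,-1],"gripper":-1},{"travel":[7,2,83],"rot":[0,0,-1],"gripper":-1},{"travel":[7,2,83],"rot":[0,0,-1],"gripper":-1},{"travel":[7,2,83],"rot":[0,0,-1],"gripper":-1},{"travel":[7,2,83],"rot":[0,0,-1],"gripper":-1},{"travel":[7,2,83],"rot":[0,0,-1],"gripper":-1},{"travel":[7,2,83],"rot":[0,0,-1],"gripper":-1}]'; python3 nav.py 434.7 -390.4 100 -3.8
```

```text
t: 9.68
tcp_pos: [0.6434, -0.2254, 0.0085]
orientation: [[0.973, 0.23, 0.002], [0.23, -0.973, -0.001], [0.002, 0.001, -1.0]]
wrist_force: [-0.9, -1.0, 7.2]
grip_width: 0.388
finger_force: 30.0
travel [-240.8  112.7  -91.7] rot [ 0.1 -0.1 17.1] | tcp [ 643.4 -225.4    8.5] yaw 13.3 t 9.68 w 35.7 F [-0.9 -1.   7.2] q [-0.34  0.67  1.63 -0.    0.84  1.  ]
```

```bash
python3 -m handwheel '[{"travel":[0,0,-60],"rot":[0,0,0],"gripper":-1},{"travel":[-10,5,-102],"rot":[0,0,5],"gripper":-1},{"travel":[-240,113,-102],"rot":[0,0,17],"gripper":-1},{"travel":[-240,113,-102],"rot":[0,0,17],"gripper":-1},{"travel":[-240,113,-102],"rot":[0,0,17],"gripper":-1},{"travel":[-240,113,-102],"rot":[0,0,17],"gripper":-1},{"travel":[-240,113,-100],"rot":[0,0,17],"gripper":-1},{"travel":[-240,113,-100],"rot":[0,0,17],"gripper":-1},{"travel":[-240,113,-100],"rot":[0,0,17],"gripper":-1}]'; python3 - <<'E'
from meas import *
st,im,d=snap('wrist','w5')
import nav; nav.nav(434.7,-390.4,12,-3.8)
E
```

```text
t: 10.8
tcp_pos: [0.4361, -0.3893, 0.1071]
orientation: [[0.998, -0.064, 0.0], [-0.064, -0.998, -0.0], [0.0, -0.0, -1.0]]
wrist_force: [0.4, 0.4, -1.1]
grip_width: 0.391
finger_force: 30.0
travel [-1.4  1.3 95. ] rot [-0.  -0.   0.2] | tcp [ 436.1 -389.2  107. ] yaw -3.6 t 10.85 w 35.8 F [-0.1  0.  -1.8] q [-0.73  0.41  1.81  0.    0.91  0.9 ]
```

View pics/w5.png

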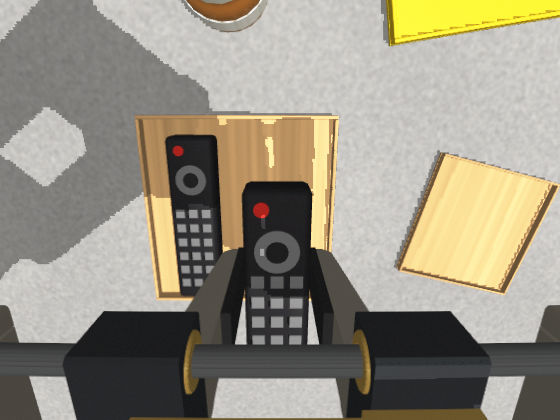

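The long remote lies flat in the left of the tray (193,215), and the short one hangs over the right half. Placing it now.

```bash
python3 -m handwheel '[{"travel":[-1.5,1,55],"rot":[0,0,0],"gripper":-1},{"travel":[-1.5,1,88],"rot":[0,0,0],"gripper":-1},{"travel":[-1.5,1,95],"rot":[0,0,0],"gripper":-1},{"travel":[-1.5,1,95],"rot":[0,0,0],"gripper":-1},{"travel":[-1.5,1,95],"rot":[0,0,0],"gripper":-0.05},{"travel":[-1.5,1,95],"rot":[0,0,0],"gripper":-0.05},{"travel":[-1.5,1,95],"rot":[0,0,0],"gripper":-0.05},{"travel":[-1.5,1,50],"rot":[0,0,0],"gripper":-0.05},{"travel":[-1.5,1,0],"rot":[0,0,0],"gripper":0.5},{"travel":[-1.5,1,-10],"rot":[0,0,0],"gripper":0.5}]'; python3 - <<'E'
from meas import *
st,im,d=snap('wrist','w6'); hsv=cv2.cvtColor(im,cv2.COLOR_BGR2HSV)
m=(im.max(2)<75)
rect('wrist',m,.025,st,k=7,box=(130,100,232,300));rect('wrist',m,.025,st,k=7,box=(232,120,345,330))
import nav; nav.nav(452,-6,110,0)
E
```

```text
t: 12.1
tcp_pos: [0.435, -0.3924, 0.1204]
orientation: [[0.998, -0.065, 0.004], [-0.065, -0.998, -0.004], [0.004, 0.003, -1.0]]
wrist_force: [0.7, 0.2, -0.8]
grip_width: 0.67
finger_force: 0.0
px [192. 217.] centre [ 430.9 -321.5] size [ 54.5 156.3] yaw 169.5
px [274. 199.] centre [ 432.1 -389.6] size [ 35.1 104. ] yaw 176.2
travel [  -7.8 -386.5    8.8] rot [ 0.2 -0.2 -3.7] | tcp [ 434.6 -392.1  120. ] yaw -3.7 t 12.15 w 66.0 F [ 0.7 -0.2  1.1] q [-0.74  0.4   1.81 -0.    0.94  0.9 ]
```

```bash
python3 -m handwheel '[{"travel":[-8,-386,10],"rot":[0,0,-4],"gripper":0.5},{"travel":[-8,-386,10],"rot":[0,0,-4],"gripper":0.5},{"travel":[-8,-386,10],"rot":[0,0,-4],"gripper":0.5},{"travel":[-8,-386,10],"rot":[0,0,-4],"gripper":0.5},{"travel":[-8,-386,20],"rot":[0,0,-4],"gripper":0.5},{"travel":[-8,-386,20],"rot":[0,0,-4],"gripper":0.5},{"travel":[-8,-386,20],"rot":[0,0,-4],"gripper":0.5},{"travel":[-8,-386,20],"rot":[0,0,-4],"gripper":0.5},{"travel":[-8,-386,20],"rot":[0,0,-4],"gripper":0.5}]'>/dev/null; python3 - <<'E'
from meas import *
st,im,d=snap('wrist','w7'); hsv=cv2.cvtColor(im,cv2.COLOR_BGR2HSV)
print(project('wrist',[[.452,-.006,0.034]],st).round())
c,T=camT('wrist',st)
# height of each depth pixel
v,u=np.mgrid[:420,:560]; o,dd=rays('wrist',np.c_[u.ravel(),v.ravel()],st)
Z=(o+dd*d.ravel()[:,None])[:,2].reshape(420,560); Z[d<.01]=0
np.save('pics/z7',Z); rect('wrist',(Z>.028)&(Z<.04),.034,st,k=3,box=(200,80,345,330))
import nav; nav.nav(452,-6,8,0)
E
```

```text
[[277. 225.]]
px [276. 221.] centre [454.9  -5.3] size [35.5 47.1] yaw 173.6
travel [ 1.6 -0.5 88.8] rot [0.  0.  0.2] | tcp [450.4  -6.5  96.8] yaw 0.2 t 13.32 w 68.8 F [0.4 0.1 0.2] q [-0.02  0.25  2.1  -0.    0.79  1.55]
```

View pics/w7.png

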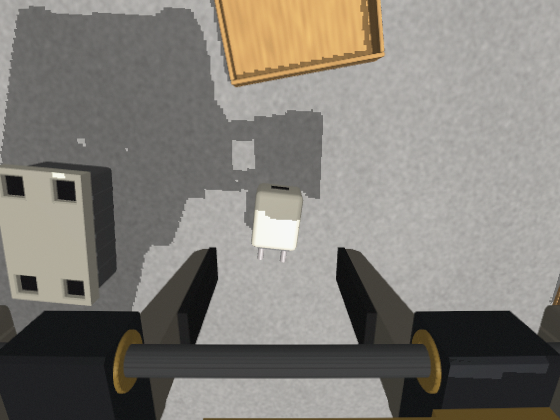

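Adapter A shows at (276,219), pins down in the picture (two at 261 and 283, row 255). Its block is 36 x 47 mm with the axis at 173.6°, so I'll grip it across y.

```bash
python3 -m handwheel '[{"travel":[4.5,-1,55],"rot":[0,0,6.5],"gripper":0.3},{"travel":[4.5,-1,85],"rot":[0,0,6.5],"gripper":0.3},{"travel":[4.5,-1,89],"rot":[0,0,6.5],"gripper":0.3},{"travel":[4.5,-1,89],"rot":[0,0,6.5],"gripper":-1},{"travel":[4.5,-1,89],"rot":[0,0,6.5],"gripper":-1},{"travel":[4.5,-1,89],"rot":[0,0,6.5],"gripper":-1},{"travel":[4.5,-1,89],"rot":[0,0,6.5],"gripper":-1},{"travel":[4.5,-1,89],"rot":[0,0,6.5],"gripper":-1},{"travel":[4.5,-1,89],"rot":[0,0,6.5],"gripper":-1},{"travel":[4.5,-1,89],"rot":[0,0,6.5],"gripper":-1}]'; python3 nav.py 602 -11 110 100.1
python3 - <<'E'
from meas import *
st,im,d=load('w7');Z=np.load('pics/z7.npy')
st2,im2,d2=load('top0');h=cv2.cvtColor(im2,cv2.COLOR_BGR2HSV)
rect('top',(h[...,1]>70)&(h[...,2]>70),.024,None,box=(205,130,280,215))
E
```

```text
t: 14.58
tcp_pos: [0.4559, -0.0044, 0.0091]
orientation: [[0.994, -0.108, 0.002], [-0.108, -0.994, -0.0], [0.002, 0.0, -1.0]]
wrist_force: [-0.1, -2.5, 8.4]
grip_width: 0.389
finger_force: 30.0
travel [ 146.1   -9.2 -100.6] rot [ 1.000e-01 -1.000e-01 -1.063e+02] | tcp [455.9  -4.4   9.1] yaw -6.2 t 14.57 w 35.8 F [-0.1 -2.5  8.4] q [-0.01  0.42  2.14 -0.    0.58  1.67]
px [242. 173.] centre [636.9 -12.9] size [107.4 161.3] yaw 10.1
```

```bash
python3 -m handwheel '[{"travel":[0,0,-50],"rot":[0,0,-10],"gripper":-1},{"travel":[0,0,-100],"rot":[0,0,-20],"gripper":-1},{"travel":[146,-9,-120],"rot":[0,0,-106],"gripper":-1},{"travel":[146,-9,-120],"rot":[0,0,-106],"gripper":-1},{"travel":[146,-9,-120],"rot":[0,0,-106],"gripper":-1},{"travel":[146,-9,-120],"rot":[0,0,-106],"gripper":-1},{"travel":[146,-9,-120],"rot":[0,0,-106],"gripper":-1},{"travel":[146,-9,-120],"rot":[0,0,-106],"gripper":-1},{"travel":[146,-9,-120],"rot":[0,0,-106],"gripper":-1},{"travel":[146,-9,-120],"rot":[0,0,-106],"gripper":-1},{"travel":[146,-9,-120],"rot":[0,0,-106],"gripper":-1},{"travel":[146,-9,-120],"rot":[0,0,-106],"gripper":-1}]'; python3 - <<'E'
from meas import *
st,im,d=snap('wrist','w8'); hsv=cv2.cvtColor(im,cv2.COLOR_BGR2HSV)
rect('wrist',(hsv[...,1]>70)&(hsv[...,2]>60),.024,st)
import nav; nav.nav(602,-11,12,100.1)
E
```

```text
t: 16.08
tcp_pos: [0.6011, -0.011, 0.1282]
orientation: [[-0.166, 0.986, 0.0], [0.986, 0.166, 0.0], [-0.0, 0.0, -1.0]]
wrist_force: [-0.4, -0.4, -1.2]
grip_width: 0.388
finger_force: 30.0
px [322. 223.] centre [639.5 -10.9] size [111.  157.8] yaw 10.2
travel [-1.000e-01  9.000e-01  1.161e+02] rot [ 0.   0.  -0.5] | tcp [601.1 -11.  128.1] yaw 99.6 t 16.12 w 35.7 F [ 0.9  0.8 -0.9] q [-0.02  0.41  1.76  0.    0.97 -0.19]
```

View pics/w8.png

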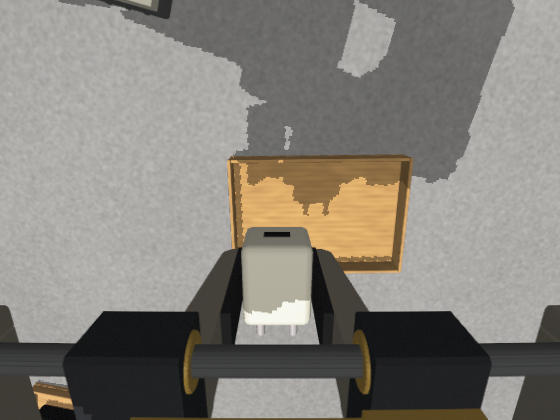

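The adapter at (277,275) hangs over the left half of the bin (outline columns 229-410, rows 156-271). Lowering and releasing it, then on to adapter B.

```bash
python3 -m handwheel '[{"travel":[0.5,2.5,55],"rot":[0,0,-0.5],"gripper":-1},{"travel":[0.5,2.5,100],"rot":[0,0,-0.5],"gripper":-1},{"travel":[0.5,2.5,115.5],"rot":[0,0,-0.5],"gripper":-1},{"travel":[0.5,2.5,115.5],"rot":[0,0,-0.5],"gripper":-1},{"travel":[0.5,2.5,115.5],"rot":[0,0,-0.5],"gripper":-0.05},{"travel":[0.5,2.5,115.5],"rot":[0,0,-0.5],"gripper":-0.05},{"travel":[0.5,2.5,115.5],"rot":[0,0,-0.5],"gripper":-0.05},{"travel":[0.5,2.5,70],"rot":[0,0,-0.5],"gripper":-0.05},{"travel":[0.5,2.5,10],"rot":[0,0,-0.5],"gripper":0.4},{"travel":[0.5,2.5,0],"rot":[0,0,-0.5],"gripper":0.4}]'; python3 nav.py 643 214 110 136
```

```text
t: 17.38
tcp_pos: [0.6062, -0.0102, 0.1325]
orientation: [[-0.178, 0.984, 0.007], [0.984, 0.178, -0.0], [-0.001, 0.007, -1.0]]
wrist_force: [0.3, 0.2, 0.5]
grip_width: 0.671
finger_force: 0.0
travel [214.1  76.   22.7] rot [  0.4   0.2 -35.7] | tcp [606.2 -10.2 132.5] yaw 100.3 t 17.38 w 61.7 F [0.3 0.2 0.5] q [-0.02  0.41  1.75  0.    0.97 -0.2 ]
```

```bash
python3 -m handwheel '[{"travel":[218,73,15],"rot":[0,0,-36],"gripper":0.4},{"travel":[218,73,15],"rot":[0,0,-36],"gripper":0.4},{"travel":[218,73,15],"rot":[0,0,-36],"gripper":0.4},{"travel":[218,73,15],"rot":[0,0,-36],"gripper":0.4},{"travel":[218,73,15],"rot":[0,0,-36],"gripper":0.4},{"travel":[218,73,15],"rot":[0,0,-36],"gripper":0.4},{"travel":[218,73,15],"rot":[0,0,-36],"gripper":0.4}]'>/dev/null; cat >> h.py <<'E'
def heights(d,st,name='wrist'):
    v,u=np.mgrid[:420,:560]; o,dd=rays(name,np.c_[u.ravel(),v.ravel()],st)
    Z=(o+dd*d.ravel()[:,None])[:,2].reshape(420,560); Z[d<.01]=0; return Z
E
python3 - <<'E'
from meas import *
st,im,d=snap('wrist','w9'); Z=heights(d,st)
print(project('wrist',[[.639,.218,0.034]],st).round())
rect('wrist',(Z>.028)&(Z<.04),.034,st,k=3,box=(190,80,350,330))
import nav; nav.nav(639,218,8,136)
E
```

```text
[[280. 220.]]
px [281. 214.] centre [639.  220.2] size [35.2 47. ] yaw 135.3
travel [ -0.5   3.4 104.9] rot [-0.  -0.   0.2] | tcp [636.3 216.  112.9] yaw 136.2 t 18.3 w 64.5 F [-0.3  0.7  0.2] q [ 0.33  0.53  1.61 -0.    1.01 -0.48]
```

View pics/w9.png

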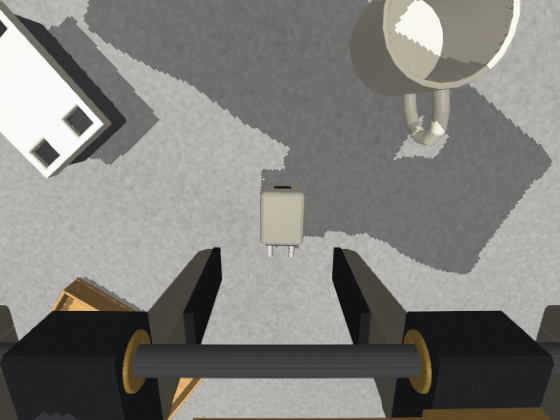

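Adapter B shows at (282,215), pins down in the picture at rows 245-255. The mug handle at (425,130) is well clear. Gripping.

```bash
python3 -m handwheel '[{"travel":[1,5,55],"rot":[0,0,1],"gripper":0.3},{"travel":[1,5,95],"rot":[0,0,1],"gripper":0.3},{"travel":[1,5,105],"rot":[0,0,1],"gripper":0.3},{"travel":[1,5,105],"rot":[0,0,1],"gripper":-1},{"travel":[1,5,105],"rot":[0,0,1],"gripper":-1},{"travel":[1,5,105],"rot":[0,0,1],"gripper":-1},{"travel":[1,5,105],"rot":[0,0,1],"gripper":-1},{"travel":[1,5,105],"rot":[0,0,1],"gripper":-1},{"travel":[1,5,105],"rot":[0,0,1],"gripper":-1},{"travel":[1,5,105],"rot":[0,0,1],"gripper":-1}]'; python3 nav.py 670.6 1.8 128 100.1
```

```text
t: 19.55
tcp_pos: [0.6404, 0.2219, 0.0099]
orientation: [[-0.711, 0.704, 0.003], [0.704, 0.711, 0.001], [-0.001, 0.002, -1.0]]
wrist_force: [-1.1, -1.1, 7.3]
grip_width: 0.391
finger_force: 30.0
travel [-176.5 -134.9 -118.2] rot [ 0.1  0.  35.2] | tcp [640.4 221.9   9.9] yaw 135.3 t 19.55 w 36.0 F [-1.1 -1.1  7.3] q [ 0.33  0.66  1.64 -0.    0.84 -0.46]
```

```bash
python3 -m handwheel '[{"travel":[0,0,-55],"rot":[0,0,0],"gripper":-1},{"travel":[0,0,-110],"rot":[0,0,0],"gripper":-1},{"travel":[-176,-135,-120],"rot":[0,0,35],"gripper":-1},{"travel":[-176,-135,-120],"rot":[0,0,35],"gripper":-1},{"travel":[-176,-135,-120],"rot":[0,0,35],"gripper":-1},{"travel":[-176,-135,-120],"rot":[0,0,35],"gripper":-1},{"travel":[-176,-135,-120],"rot":[0,0,35],"gripper":-1},{"travel":[-176,-135,-120],"rot":[0,0,35],"gripper":-1},{"travel":[-176,-135,-120],"rot":[0,0,35],"gripper":-1}]'; python3 - <<'E'
from meas import *
st,im,d=snap('wrist','w10')
import nav; nav.nav(670.6,1.9,13,100.1)
E
```

```text
t: 20.68
tcp_pos: [0.669, 0.0032, 0.1281]
orientation: [[-0.18, 0.984, -0.0], [0.984, 0.18, 0.0], [0.0, -0.0, -1.0]]
wrist_force: [-0.0, 0.0, -0.8]
grip_width: 0.392
finger_force: 30.0
travel [ -1.6   1.3 115. ] rot [-0.  -0.   0.3] | tcp [669.1   3.2 128. ] yaw 100.4 t 20.73 w 35.7 F [-0.1  0.2 -1.8] q [ 0.    0.5   1.6   0.    1.03 -0.18]
```

View pics/w10.png

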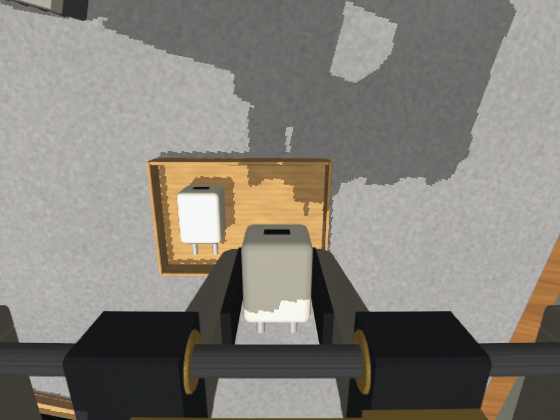

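Adapter A stands flat in the bin at (200,215), and B hangs over the right half. Placing B, then on to the tub.

```bash
python3 -m handwheel '[{"travel":[-1.5,1,55],"rot":[0,0,0],"gripper":-1},{"travel":[-1.5,1,100],"rot":[0,0,0],"gripper":-1},{"travel":[-1.5,1,115],"rot":[0,0,0],"gripper":-1},{"travel":[-1.5,1,115],"rot":[0,0,0],"gripper":-1},{"travel":[-1.5,1,115],"rot":[0,0,0],"gripper":-0.05},{"travel":[-1.5,1,115],"rot":[0,0,0],"gripper":-0.05},{"travel":[-1.5,1,115],"rot":[0,0,0],"gripper":-0.05},{"travel":[-1.5,1,70],"rot":[0,0,0],"gripper":-0.05},{"travel":[-1.5,1,10],"rot":[0,0,0],"gripper":1},{"travel":[-1.5,1,-10],"rot":[0,0,0],"gripper":1}]'; python3 - <<'E'
from meas import *
st,im,d=snap('wrist','w11'); Z=heights(d,st)
for b in ((150,150,240,260),(240,150,340,330)): rect('wrist',(Z>.03)&(Z<.044),.037,st,k=3,box=b)
import nav; nav.nav(446,159,130,174.3)
E
```

```text
t: 21.98
tcp_pos: [0.6726, 0.0006, 0.1423]
orientation: [[-0.178, 0.984, 0.006], [0.984, 0.178, -0.0], [-0.001, 0.006, -1.0]]
wrist_force: [0.5, 0.1, -0.1]
grip_width: 0.672
finger_force: 0.0
px [200. 213.] centre [605.6 -10.8] size [36.4 46.4] yaw 100.2
px [273. 207.] centre [671.3   1.9] size [35.6 46.3] yaw 100.2
travel [ 196.4 -195.1   11.7] rot [  0.3   0.3 -74. ] | tcp [6.729e+02 6.000e-01 1.433e+02] yaw 100.3 t 22.02 w 65.9 F [ 0.  -0.5  1.3] q [-0.    0.49  1.59  0.    1.05 -0.18]
```

Both adapters sit at the right height, aligned in the bin. I'll look over the base first, then the tub from the same relative pose.

```bash
python3 nav.py 420 356 160 185.7; python3 -m handwheel '[{"travel":[196,-195,-5],"rot":[0,0,-74],"gripper":1},{"travel":[196,-195,-5],"rot":[0,0,-74],"gripper":1},{"travel":[196,-195,-5],"rot":[0,0,-74],"gripper":1},{"travel":[196,-195,-5],"rot":[0,0,-74],"gripper":1},{"travel":[196,-195,-5],"rot":[0,0,-74],"gripper":1},{"travel":[196,-195,-5],"rot":[0,0,-74],"gripper":1},{"travel":[196,-195,-5],"rot":[0,0,-74],"gripper":1},{"travel":[196,-195,-5],"rot":[0,0,-74],"gripper":1},{"travel":[196,-195,-5],"rot":[0,0,-74],"gripper":1}]'; python3 nav.py 420 356 160 185.7
python3 - <<'E'
from meas import *
st,im,d=snap('wrist','w12'); Z=heights(d,st)
print(np.median(Z[200:230,265:290])); rect('wrist',(Z>.049)&(Z<.066),.056,st,k=3,box=(190,60,370,330))
E
```

```text
travel [ 394.8 -185.3  -18.4] rot [  0.3   0.3 -85.4] | tcp [6.729e+02 6.000e-01 1.433e+02] yaw 100.3 t 22.02 w 65.9 F [ 0.  -0.5  1.3] q [-0.    0.49  1.59  0.    1.05 -0.18]
t: 23.15
tcp_pos: [0.4432, 0.1585, 0.1423]
orientation: [[-0.995, 0.104, -0.001], [0.104, 0.995, -0.0], [0.001, -0.0, -1.0]]
wrist_force: [-0.2, 0.0, 0.2]
grip_width: 0.999
finger_force: 0.0
travel [ 43.6 194.1 -17.7] rot [ -0.   -0.1 -11.6] | tcp [443.2 158.5 142.3] yaw 174.1 t 23.15 w 91.9 F [-0.2  0.   0.2] q [ 0.34  0.21  2.02  0.    0.91 -1.13]
0.05673686021395111
px [271. 218.] centre [447.3 159. ] size [ 60.2 101.5] yaw 174.6
```

View pics/w12.png

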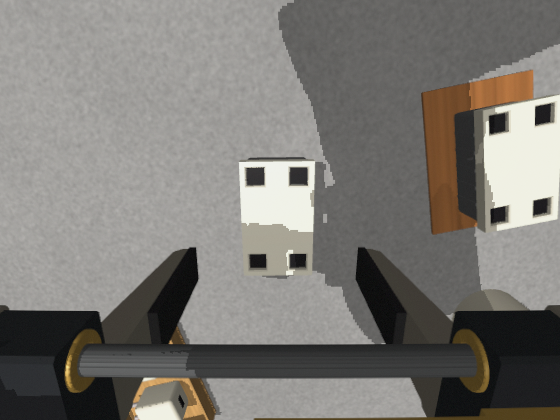

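The loose tub is at (277,217) and its twin on the brown board at right (520,165). Now above the twin at the same relative height.

```bash
python3 -m handwheel '[{"travel":[44,194,-4],"rot":[0,0,-11.5],"gripper":1},{"travel":[44,194,-4],"rot":[0,0,-11.5],"gripper":1},{"travel":[44,194,-4],"rot":[0,0,-11.5],"gripper":1},{"travel":[44,194,-4],"rot":[0,0,-11.5],"gripper":1},{"travel":[44,194,-4],"rot":[0,0,-11.5],"gripper":1},{"travel":[44,194,-4],"rot":[0,0,-11.5],"gripper":1}]'>/dev/null
python3 - <<'E'
from meas import *
st,im,d=snap('wrist','w13'); Z=heights(d,st)
print(np.median(Z[200:230,265:290])); rect('wrist',(Z>.053)&(Z<.068),.060,st,k=3,box=(190,60,370,330))
# recess centres as a cross-check (dark floors, 5 mm below the lid)
for f,z,n in (('w12',.056,'tub'),('w13',.060,'base')):
    s,i,dd=load(f); m=np.zeros((420,560),np.uint8); m[120:290,225:335]=i.max(2)[120:290,225:335]<75
    n_,l,S,C=cv2.connectedComponentsWithStats(m)
    k=[j for j in range(1,n_) if 120<S[j,4]<600]; P=onplane('wrist',C[k],z-.005,s)[:,:2]*1000
    print(n,C[k].round().tolist(),P.round(1).tolist(),'mean',P.mean(0).round(1))
import nav; nav.nav(447.3,159,146,174.6)
E
```

```text
0.06072553722475968
px [280. 224.] centre [421.6 356.1] size [ 60.2 101. ] yaw 5.8
tub [[255.0, 176.0], [298.0, 176.0], [258.0, 261.0], [297.0, 260.0]] [[409.1, 144.9], [412.4, 180.0], [484.7, 137.8], [488.0, 172.9]] mean [448.6 158.9]
base [[256.0, 174.0], [299.0, 173.0], [258.0, 258.0], [298.0, 258.0]] [[386.4, 334.9], [382.4, 369.8], [461.9, 342.4], [458.4, 377.5]] mean [422.3 356.1]
travel [  -8.6 -197.3    0.9] rot [-0.  -0.  11.1] | tcp [419.3 354.4 146.8] yaw -174.3 t 24.0 w 92.1 F [ 0.5  0.9 -0.2] q [ 0.7   0.31  1.86 -0.    0.97 -0.97]
```

View pics/w13.png

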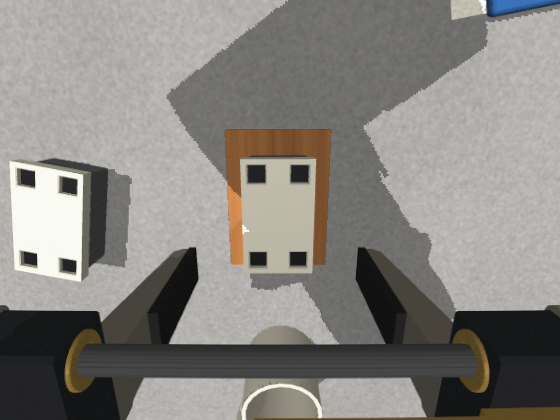

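The twin's lid is at (277,215) with its recesses clear. Tub centre (448,159) at 174.6°, base centre (422,356) at 185.7°. Now picking up the tub.

```bash
python3 -m handwheel '[{"travel":[-9,-197.5,20],"rot":[0,0,11],"gripper":1},{"travel":[-9,-197.5,40],"rot":[0,0,11],"gripper":1},{"travel":[-9,-197.5,40],"rot":[0,0,11],"gripper":1},{"travel":[-9,-197.5,40],"rot":[0,0,11],"gripper":1},{"travel":[-9,-197.5,40],"rot":[0,0,11],"gripper":1},{"travel":[-9,-197.5,40],"rot":[0,0,11],"gripper":1}]'>/dev/null; python3 nav.py 448 159 31 174.6
```

```text
travel [ 0.4 -2.4 76.5] rot [0.  0.1 0.2] | tcp [448.5 161.3 107.5] yaw 174.8 t 24.75 w 92.2 F [-0.   0.5 -0.4] q [ 0.34  0.27  2.04  0.    0.83 -1.14]
```

```bash
python3 -m handwheel '[{"travel":[0.5,-2,45],"rot":[0,0,0],"gripper":1},{"travel":[0.5,-2,76],"rot":[0,0,0],"gripper":1},{"travel":[0.5,-2,76],"rot":[0,0,0],"gripper":1},{"travel":[0.5,-2,76],"rot":[0,0,0],"gripper":-1},{"travel":[0.5,-2,76],"rot":[0,0,0],"gripper":-1},{"travel":[0.5,-2,76],"rot":[0,0,0],"gripper":-1},{"travel":[0.5,-2,76],"rot":[0,0,0],"gripper":-1},{"travel":[0.5,-2,76],"rot":[0,0,0],"gripper":-1},{"travel":[0.5,-2,76],"rot":[0,0,0],"gripper":-1},{"travel":[0.5,-2,76],"rot":[0,0,0],"gripper":-1},{"travel":[0.5,-2,76],"rot":[0,0,0],"gripper":-1},{"travel":[0.5,-2,76],"rot":[0,0,0],"gripper":-1}]'; python3 nav.py 422 356.1 120 185.7
```

```text
t: 26.25
tcp_pos: [0.4479, 0.1587, 0.0317]
orientation: [[-0.996, 0.091, 0.001], [0.091, 0.996, 0.0], [-0.001, 0.001, -1.0]]
wrist_force: [-0.8, 0.1, 8.2]
grip_width: 0.651
finger_force: 30.0
travel [ 43.7 194.3 -88.2] rot [  0.    0.1 -10.9] | tcp [447.9 158.7  31.7] yaw 174.8 t 26.25 w 59.9 F [-0.8  0.1  8.2] q [ 0.34  0.4   2.09  0.    0.66 -1.14]
```

```bash
python3 -m handwheel '[{"travel":[0,0,-50],"rot":[0,0,0],"gripper":-1},{"travel":[0,0,-98],"rot":[0,0,0],"gripper":-1},{"travel":[43.5,194.5,-98],"rot":[0,0,-11],"gripper":-1},{"travel":[43.5,194.5,-98],"rot":[0,0,-11],"gripper":-1},{"travel":[43.5,194.5,-98],"rot":[0,0,-11],"gripper":-1},{"travel":[43.5,194.5,-98],"rot":[0,0,-11],"gripper":-1},{"travel":[43.5,194.5,-98],"rot":[0,0,-11],"gripper":-1},{"travel":[43.5,194.5,-98],"rot":[0,0,-11],"gripper":-1},{"travel":[43.5,194.5,-98],"rot":[0,0,-11],"gripper":-1}]'; python3 - <<'E'
from meas import *
st,im,d=snap('wrist','w14'); Z=heights(d,st)
zt=np.median(Z[150:250,265:290]);print('lid top z',zt); rect('wrist',(Z>zt-.006)&(Z<zt+.006),zt,st,k=3,box=(190,60,370,330))
import nav; nav.nav(422,356.1,91,185.7)
E
```

```text
t: 27.38
tcp_pos: [0.4219, 0.3548, 0.1289]
orientation: [[-0.995, -0.099, -0.0], [-0.099, 0.995, -0.001], [0.0, -0.0, -1.0]]
wrist_force: [0.6, 0.3, -3.4]
grip_width: 0.65
finger_force: 30.0
lid top z 0.15340098958279835
px [275. 249.] centre [409.7 355.7] size [79.2 89.7] yaw 95.7
travel [-0.1  1.1 38. ] rot [-0. -0. -0.] | tcp [422. 355. 129.] yaw -174.3 t 27.43 w 60.2 F [-0.6 -0.4 -3.7] q [ 0.7   0.34  1.87 -0.    0.93 -0.97]
```

View pics/w14.png

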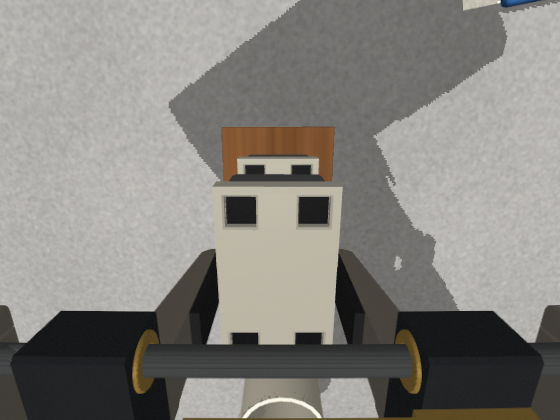

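The tub hangs level above the twin, with its far recesses at (241,211) and (314,210). I'll check the in-hand offset before lowering.

```bash
python3 - <<'E'
from meas import *
s,i,d=load('w14'); m=np.zeros((420,560),np.uint8); m[190:235,220:335]=i.max(2)[190:235,220:335]<75
n,l,S,C=cv2.connectedComponentsWithStats(m); k=[j for j in range(1,n) if S[j,4]>300]
P=onplane('wrist',C[k],.1485,s)*1000; T=P[:,:2]
a=np.radians(185.7);x=np.array([np.cos(a),np.sin(a)])
print(C[k].round(),T.round(1),'tub centre',(T.mean(0)-37.5*x).round(1),'yaw',np.degrees(np.arctan2(*(T[1]-T[0])[::-1]))+90)
E
```

```text
[[241. 210.]
 [313. 210.]] [[386.5 334.4]
 [383.  369.5]] tub centre [422.1 355.7] yaw 185.71998658042028
```

```bash
python3 -m handwheel '[{"travel":[0,0.5,25],"rot":[0,0,0],"gripper":-1},{"travel":[0,0.5,31],"rot":[0,0,0],"gripper":-1},{"travel":[0,0.5,35],"rot":[0,0,0],"gripper":-1},{"travel":[0,0.5,38],"rot":[0,0,0],"gripper":-1},{"travel":[0,0.5,38],"rot":[0,0,0],"gripper":-1},{"travel":[0,0.5,38],"rot":[0,0,0],"gripper":-1}]'; python3 nav.py 422 356.1 90.5 185.7
```

```text
t: 28.18
tcp_pos: [0.4219, 0.3569, 0.0913]
orientation: [[-0.995, -0.101, 0.0], [-0.101, 0.995, 0.0], [-0.0, 0.0, -1.0]]
wrist_force: [-0.5, 0.2, -3.8]
grip_width: 0.65
finger_force: 30.0
travel [-0.1 -0.8  0.8] rot [0.  0.  0.1] | tcp [421.9 356.9  91.3] yaw -174.2 t 28.18 w 59.8 F [-0.5  0.2 -3.8] q [ 0.7   0.39  1.89  0.    0.86 -0.97]
```

No contact yet, so I'll lower in small steps.

```bash
python3 -m handwheel '[{"travel":[0,-0.5,1],"rot":[0,0,0],"gripper":-1},{"travel":[0,-0.5,1],"rot":[0,0,0],"gripper":-1}]'; python3 -m handwheel '[{"travel":[0,0,0.5],"rot":[0,0,0],"gripper":-1},{"travel":[0,0,0.5],"rot":[0,0,0],"gripper":-1}]'
```

```text
t: 28.42
tcp_pos: [0.4217, 0.3562, 0.09]
orientation: [[-0.995, -0.101, 0.0], [-0.101, 0.995, 0.0], [-0.0, 0.0, -1.0]]
wrist_force: [-0.6, 0.1, -4.1]
grip_width: 0.648
finger_force: 30.0
t: 28.68
tcp_pos: [0.4217, 0.3562, 0.0894]
orientation: [[-0.995, -0.101, -0.0], [-0.101, 0.995, -0.0], [0.0, -0.0, -1.0]]
wrist_force: [-0.3, -0.6, -3.2]
grip_width: 0.647
finger_force: 30.0
```

```bash
python3 -m handwheel '[{"travel":[0,0,0.5],"rot":[0,0,0],"gripper":-1},{"travel":[0,0,0.5],"rot":[0,0,0],"gripper":-1}]'; python3 -m handwheel '[{"travel":[0,0,0.7],"rot":[0,0,0],"gripper":-1},{"travel":[0,0,0.7],"rot":[0,0,0],"gripper":-1}]'
```

```text
t: 28.92
tcp_pos: [0.4217, 0.3562, 0.0889]
orientation: [[-0.995, -0.101, -0.0], [-0.101, 0.995, -0.0], [0.0, -0.0, -1.0]]
wrist_force: [-0.4, -0.2, -4.6]
grip_width: 0.653
finger_force: 30.0
t: 29.18
tcp_pos: [0.4217, 0.3561, 0.0882]
orientation: [[-0.995, -0.101, -0.0], [-0.101, 0.995, -0.0], [0.0, -0.0, -1.0]]
wrist_force: [0.2, 0.1, -3.8]
grip_width: 0.65
finger_force: 30.0
```

```bash
for i in 1; do python3 -m handwheel '[{"travel":[0,0,0.8],"rot":[0,0,0],"gripper":-1},{"travel":[0,0,0.8],"rot":[0,0,0],"gripper":-1}]' | egrep 'tcp|wrist'; python3 -m handwheel '[{"travel":[0,0,0.8],"rot":[0,0,0],"gripper":-1},{"travel":[0,0,0.8],"rot":[0,0,0],"gripper":-1}]'| egrep 'tcp|wrist'; done; python3 - <<'E'
from meas import *
st,im,d=snap('wrist','w15'); Z=heights(d,st)
print('lid top z',np.median(Z[235:300,265:290]))
snap('scene','s15')
E
```

```text
tcp_pos: [0.4217, 0.3562, 0.0874]
wrist_force: [-0.6, -0.8, -5.1]
tcp_pos: [0.4218, 0.3563, 0.0868]
wrist_force: [-2.1, -0.6, -1.3]
lid top z 0.1118328651348938
```

I had added the board twice: the stacked origin is 55 mm above the desk, so TCP ≈ 86.7 is right. Contact came exactly there, with the lid top at 111 mm. Releasing.

```bash
python3 -m handwheel '[{"travel":[0,0,0],"rot":[0,0,0],"gripper":0.6},{"travel":[0,0,0],"rot":[0,0,0],"gripper":0.6},{"travel":[0,0,0],"rot":[0,0,0],"gripper":0.6},{"travel":[0,0,0],"rot":[0,0,0],"gripper":0.6},{"travel":[0,0,-30],"rot":[0,0,0],"gripper":0.8},{"travel":[0,0,-80],"rot":[0,0,0],"gripper":0.8},{"travel":[0,0,-110],"rot":[0,0,0],"gripper":0.8},{"travel":[0,0,-110],"rot":[0,0,0],"gripper":0.8},{"travel":[0,0,-110],"rot":[0,0,0],"gripper":0.8}]'; python3 - <<'E'
from meas import *
st,im,d=snap('wrist','w16'); Z=heights(d,st)
print('lid z',[round(float(np.median(Z[a-4:a+4,b-4:b+4])),4) for a,b in ((190,277),(215,260),(215,295),(240,277))])
rect('wrist',(Z>.100)&(Z<.12),.111,st,k=3,box=(190,60,370,330))
_,i,_=snap('top','top1')
cv2.imwrite('pics/crop1.png',cv2.resize(i[125:290,70:480],None,fx=1.95,fy=1.95,interpolation=cv2.INTER_CUBIC))
cv2.imwrite('pics/w16b.png',im)
E
```

```text
t: 30.9
tcp_pos: [0.4213, 0.3558, 0.1957]
orientation: [[-0.995, -0.101, -0.001], [-0.101, 0.995, -0.001], [0.001, -0.001, -1.0]]
wrist_force: [0.2, 0.8, -0.5]
grip_width: 0.904
finger_force: 0.0
lid z [0.1116, 0.1115, 0.1117, 0.1117]
px [283. 209.] centre [421.  356.4] size [ 60.2 100.8] yaw 5.6
```

View pics/crop1.png

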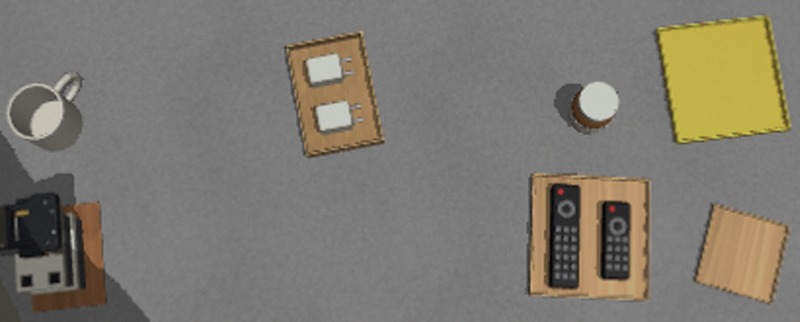

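View pics/w16.png

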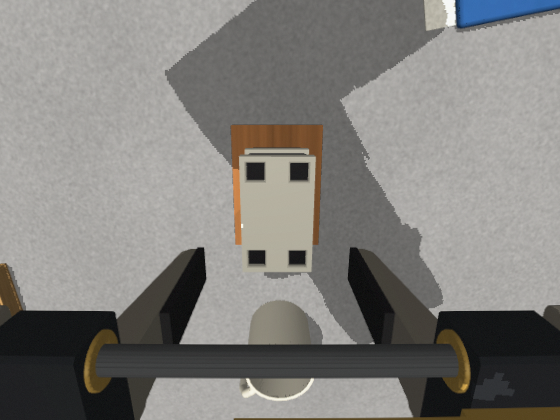

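The top crop shows both remotes in the tray (564,236) and (615,240), both adapters in the bin (323,69) and (333,116), and the mug and jar unmoved. The wrist view shows the tub on its twin at (277,215), with the lid level at 111.6 mm, so the feet are seated. Handing in.

```bash
python3 -c "
from workcell import bot; print(bot.finish_job())"
```

```text
the job is handed in; nothing more can be done
None
```

The job is handed in at about 31 s on the clock: both remotes lie flat in the large wooden tray, both adapters are flat in the bin, the tub is seated level on its twin, and the mug and jar were not touched.

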